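# Fit the missing hook arm on the rotating gift-bag display

### The job

First turn the rotating display, pushing at its rim where the orange post gives a hold, until the bare stub stands over the white pointer on the base. Then take the loose hook arm out of its holder and slide it down onto the leaning stub, hook outwards, until it rests on the collar and the red spring button pops out through its hole; let go with the stub still over the pointer. Leave the tins and the label roll where they are.

Things in the scene. Friction and masses are not known exactly. Their poses are not given: they have to be found in the camera images.
- display_base: Fixed black base of a rotating gift-bag display. Origin: on the table, on the turntable's axis. Its -x axis is the front: a black tongue (8 mm high) with a white pointer triangle reaches 160 mm from the axis. White disc above: radius 135 mm, top at 32 mm; hub 80 mm wide, 74 mm high. Two arms like the loose one lean out 120 degrees either side of the bare stub, to 175 mm from the axis, 200 mm high.
- turntable (a joint): Turntable angle (rad), positive anticlockwise from above. 0: the bare stub is exactly over the white pointer (the base's -x side); at q the stub's azimuth is the pointer's plus q. Starts between 0.6 and 1.3. No end stops; friction about 0.25 N m (2 N at the rim); it stays where it is left.
- push_post (a point): Orange upright post on the turntable's rim, for pushing it round: 14 mm thick, 30 mm high, on the disc top, 120 mm from the axis, 60 degrees clockwise (from above) from the bare stub: azimuth = pointer's + turntable angle - 60 degrees. Point: half-way up, 47 mm above the table. Two grey posts of this size stand 120 degrees on either way round the rim.
- stub (a point): Bare steel stub on the turntable, 23 mm square, 65 mm long, the last 15 mm tapering to 11 mm square. It leans 30 degrees from vertical, outwards from the turntable's axis. Origin: on its axis at the top face of the black 36 mm square collar where the arm comes to rest, 60 mm from the turntable's axis, 67 mm above the table. z: along the stub to its tip; -x: outer face with the red button; y: level.
- catch (a joint): Travel (m) of the red wedge-shaped spring button in the stub's outer (-x) face: 0 fully out (stands out 8 mm), 0.008 flush. 9 mm wide, 26 to 40 mm above the collar, ramped on the tip side, so that the arm sliding on presses it in by itself (3 N on the button, about 10 N along the stub); square below, so that once out through the hole it holds the arm on.
- tube_center (a point): Loose arm: straight square aluminium tube, 32 mm outside, 26 mm inside, 150 mm long, about 0.2 kg, open below, black cap on top. Point: its centre, 75 mm from either end. z: from open end to cap; -x: face with the hole and the hook; y faces plain, for gripping. Starts upright in its holder, cap up. Fitted, its axes match the stub's and this point is 75 mm along z from the stub's origin.
- tube_hole (a point): Centre of the hole in the loose arm's -x face, 14 mm wide, 17 mm high, 24 to 41 mm above the open end; axes as the arm's. The bent steel bag hook (8 mm thick) is on the same face: it leaves it 88 mm above the open end and ends in a 12 mm black ball 46 mm out from the tube's axis, 116 mm above the open end.
- holder: Fixed holder of the loose arm: 100 mm square plate 8 mm thick with a square socket, 37 mm inside, 45 mm outside, rim 44 mm above the table. Origin: centre of its underside. The arm stands in the socket on the plate, its lower end 8 mm and its top 158 mm above the table, turned as the holder is.
- red_tin: Round red and white tin, 63 mm across, 27 mm high; origin at the centre of its underside. Bystander.
- gold_tin: Round gold and white tin, 63 mm across, 27 mm high; origin at the centre of its underside. Bystander.
- label_roll: White roll of labels, 44 mm across, 26 mm high; origin at the centre of its underside. Bystander.

How it is judged:
On the way:
1. the turntable is turned so that the bare stub stands over the pointer (within 0.12 rad) while the loose arm is not yet on or at the stub (value of joint turntable between -0.12 and 0.12 rad and distance between tube_center and stub above 0.16 m), for 0.2 s.
At the end, for the whole second after the job is handed in: The arm rests on the collar (its centre 72 to 78.5 mm along the stub from the collar face, within 5 mm of the axis, axes within 0.08 rad), the red button is out through its hole (within 2 mm of fully out), and the stub is within 0.15 rad of the pointer (value of joint catch below 0.002 m and z of tube_center in the frame of stub between 0.072 and 0.0785 m and x of tube_center in the frame of stub between -0.005 and 0.005 m and y of tube_center in the frame of stub between -0.005 and 0.005 m and angle between the z axis of tube_center and the z axis of stub, either way round below 0.08 rad and value of joint turntable between -0.15 and 0.15 rad); the robot touches nothing.
It fails at once if the red tin is moved by more than 30 mm (distance of red_tin from where it was at the start of the episode above 0.03 m).
It fails at once if the gold tin is moved by more than 30 mm (distance of gold_tin from where it was at the start of the episode above 0.03 m).
It fails at once if the label roll is moved by more than 30 mm (distance of label_roll from where it was at the start of the episode above 0.03 m).
It also fails if it takes over 70 s, if anything falls off the work surface, if the arm or the gripper's body presses on something with over 40 N, if the wrist force passes 120 N, or if a joint passes its speed limit or range.

### The arm

A 6-joint arm with a two-finger parallel gripper is mounted at the origin on a cart in front of the work surface, level with it; the furniture and walls round the work are solid. World frame = base frame: x ahead of the robot, y to its left, z up, the work surface at z = 0. Lengths are in m, angles in rad, forces in N, time in s.
With the tool pointing down it reaches from about 0.375 to 0.975 m from the base axis. Payload 3.8 kg.
Tool frame: the origin (TCP) lies midway between the tips of the shut fingers; the grasp point (between the pads) lies 19 mm behind it; z points along the fingers, y is the direction in which the jaws open and shut (so a half turn about z gives the same grasp; the last joint's range is limited). The gripper opens to 85 mm and grips with 20 to 120 N. Pads are 22 mm wide; open, the fingers measure 114 mm over their backs; the gripper's body (76 mm by 85 mm) begins 54 mm behind the grasp point. The pads swing forward as they close: fully open they stand 13 mm farther back than shut.
Start: joints at [-0.037, 0.264, 1.604, -0, 1.274, -0.037], TCP at [0.675, -0, 0.231] pointing down, gripper open.
Joint ranges: [-2.63, 2.63], [-0.94, 2.18], [0.31, 2.57], [-1.31, 4.45], [0, 2.66], [-2.55, 2.55]. Speed limits (rad/s): [2.57, 2.57, 3.14, 3.14, 3.14, 3.14].

### API

Orientations are given as a rotation vector (axis times angle).
In Python, from workcell import bot gives the robot as it stands. The module is installed in compiled form; this text tells all that it offers.
- The arm moves only by the tool move_arm, never from a script. Its argument "steps" is a list of rows, each a list of 5 numbers: the shift along the tool's x, y, z in mm, then the turn about the tool's z in degrees, then the opening in per cent of the stroke, from 0 (shut) to 100 (fully open). In form: [[tx, ty, tz, turn, claw], ...]. A call has 1 to 20 rows; each row is the pose to reach, as a shift and turn from the pose commanded when the call began, along the tool's axes at that moment; what a row does not reach only later rows make up. A row lasts 1/10 s, in which the tool goes at most 50 mm and 8.59 degrees, less where a joint would pass 70% of its speed; a pose out of reach is approached as far as the arm can. A call with a gripper value outside its range is refused whole. The fingers move at their own pace and stop on an object; "newtons" is the grip in N (left out, the last holds). Time passes only in rows, so rows that repeat a pose let the fingers close. It gives the time, the measured TCP pose, the force and the opening at its end, in the units of the state.
- bot.read_state(): the state, without advancing time (a new reading comes with each control period).
- bot.read_camera(name): name is "scene" or "side" or "wrist"; returns a dict with "pixels" (420x560x3 uint8, red, green, blue), "depth" (420x560 float32, m along the optical axis (not along the pixel's ray), 0 where there is no reading), "fovy" (degrees; the focal length in pixels is half the picture's height over the tangent of half this angle, whatever the lens; pixels are square), "cx", "cy" (the principal point, pixels), "xyz" and "attitude" of the camera in the world. Camera axes: x right, y up, looking along -z (the intrinsics and any distortion apply to the point x, -y, -z); pixel columns grow to the right and rows downward; lengths in m; the calibration is good to about 2 mm. A picture is of the moment at which its call begins.
- bot.finish_job(): hands the job in, once; it reports no verdict.
The state is a dict: "time": time; "q": joint angles; "joint_vel": joint speeds; "joint_torque": joint torques, N m; "tool_pos": TCP position; "tcp_rot": TCP orientation; "wrist_force": force on the tool from outside, world axes, zero at the start; "torque": the same for the moment, N m; "width": opening from 0.0 (shut) to 1.0 (fully open).
Only numpy, scipy, OpenCV 4.12 (cv2) and the standard library are available. Lean on these libraries where they do the work, as an engineer would, in place of code of your own. Each camera call takes 0.05 s, during which the arm holds its last target.

## Working session

There is one attempt and no reset: what is moved stays moved. The work goes in short steps, Python scripts to look and compute and a tool call to move; the robot and the scene stay as the last step left them, time stands still between calls to the robot, and variables do not carry over. Pictures are saved under pics/ and viewed, and the job is handed in when it is done.

Besides the shell and the picture viewer there is one more tool, called after "Call:" by a JSON object that holds its "api" and its "payload". move_arm: Moves the arm, as the interface text tells. Its arguments: {"type":"object","properties":{"steps":{"type":"array","items":{"type":"array","items":{"type":"number"}}},"newtons":{"type":"number"}},"required":["steps"]}

```bash
mkdir -p pics; cat > h.py <<'E'
import numpy as np, cv2
from workcell import bot
from scipy.spatial.transform import Rotation as R
def cam(n,save=None):
    c=bot.read_camera(n)
    if save: cv2.imwrite('pics/'+save,c['pixels'][:,:,::-1])
    np.savez('/tmp/%s.npz'%n,**{k:np.array(v) for k,v in c.items()})
    return c
def load(n): 
    d=np.load('/tmp/%s.npz'%n); return {k:d[k] for k in d}
def rot(c):
    a=np.array(c['attitude'])
    if a.shape==(3,3): return a
    if a.size==3: return R.from_rotvec(a).as_matrix()
    return a
def f(c): return 210/np.tan(np.radians(float(c['fovy']))/2)
def world(c,u,v,d=None):
    if d is None: d=c['depth'][int(round(v)),int(round(u))]
    p=np.array([(u-c['cx'])/f(c)*d,-(v-c['cy'])/f(c)*d,-d])
    return rot(c)@p+np.array(c['xyz'])
def cloud(c):
    v,u=np.mgrid[:420,:560]; d=c['depth']
    p=np.stack([(u-c['cx'])/f(c)*d,-(v-c['cy'])/f(c)*d,-d],-1)
    return p@rot(c).T+np.array(c['xyz'])
def proj(c,P):
    p=rot(c).T@(np.array(P)-np.array(c['xyz'])); return np.array([c['cx']+f(c)*p[0]/-p[2],c['cy']-f(c)*p[1]/-p[2]])
E
python3 - <<'E'
from h import *
for n in ['scene','side','wrist']:
    c=cam(n,n+'0.png'); print(n,{k:v for k,v in c.items() if k not in('pixels','depth')})
print(bot.read_state())
E
```

```text
scene {'fovy': 57.906445616321726, 'cx': 289.2673822146566, 'cy': 207.2227524872646, 'xyz': array([ 0.0215977 , -0.48231095,  0.45096   ]), 'attitude': array([ 1.07437589, -0.44413141, -0.70445378])}
side {'fovy': 57.02884932434129, 'cx': 276.0108656740311, 'cy': 208.80675741360844, 'xyz': array([ 0.18088458, -0.30443694,  0.77647482]), 'attitude': array([ 0.59154837, -0.24119782, -0.73178415])}
wrist {'fovy': 62.23077659565456, 'cx': 279.4652493510395, 'cy': 208.49138159318647, 'xyz': array([0.67501843, 0.08033752, 0.37238636]), 'attitude': array([-0.31849049,  0.00224816, -0.00082913])}
{'time': 0.15, 'q': array([-3.68972407e-02,  2.64600926e-01,  1.60507566e+00, -6.77139183e-06,
        1.27370800e+00, -3.68827148e-02]), 'joint_vel': array([ 1.47624719e-03, -1.42877405e-03, -5.03640753e-03,  9.90489535e-05,
       -1.87291232e-04,  1.18865102e-03]), 'joint_torque': array([-4.44535381e-04, -5.15905774e+01, -3.67958951e+01, -2.06692371e-04,
        8.09489022e-03,  2.50629785e-05]), 'tool_pos': array([6.74423330e-01, 1.90476259e-05, 2.30225708e-01]), 'tcp_rot': array([-2.22052969e+00, -2.22050185e+00,  1.92222277e-03]), 'wrist_force': array([ 0.29626775, -0.18726436,  0.15109648]), 'torque': array([-0.01711537,  0.00374631,  0.00839981]), 'width': 0.9967429944787338}
```

View pics/scene0.png

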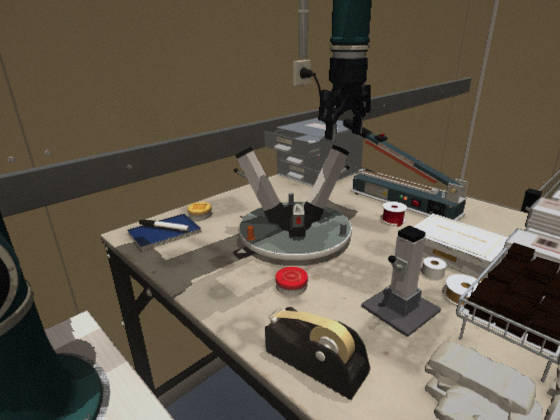

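View pics/side0.png

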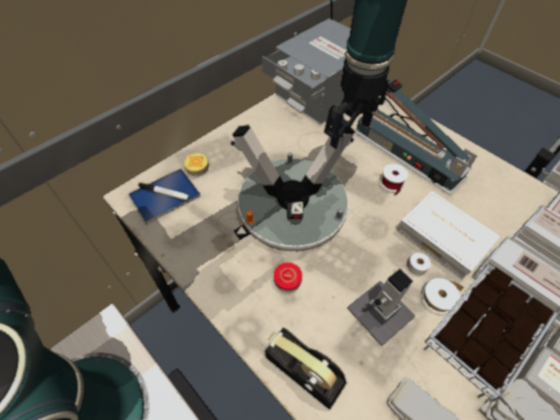

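View pics/wrist0.png

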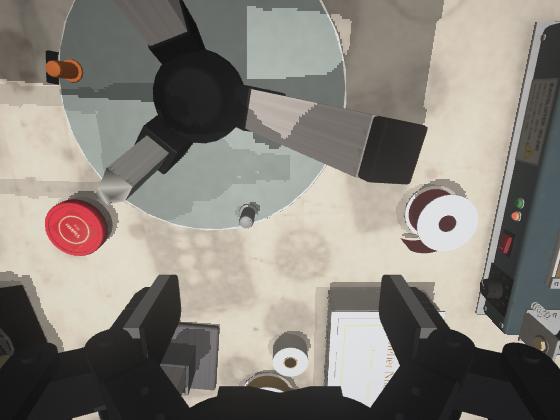

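```bash
python3 - <<'E'
from h import *
for n in ['scene','side','wrist']:
    c=load(n); P=cloud(c); px=c['pixels'].astype(int); r,g,b=px[...,0],px[...,1],px[...,2]
    ok=c['depth']>0
    o=ok&(r>120)&(b<70)&(g<0.65*r)&(g>0.3*r)&(P[...,2]>0.035)&(P[...,2]<0.07)&(abs(P[...,0]-.55)<.3)&(P[...,1]>-.1)
    print(n,'orange',o.sum(),np.median(P[o],0) if o.any() else None)
    red=ok&(r>150)&(g<60)&(b<70)&(P[...,2]>0.02)&(P[...,2]<0.035)
    print('red',red.sum(),np.median(P[red],0))
    d=ok&(abs(P[...,2]-.032)<.004)&(np.hypot(P[...,0]-.63,P[...,1]-.16)<.2)
    q=P[d][:,:2]; print('disc',d.sum(),q.min(0),q.max(0),np.median(P[d],0))
    m,rad=cv2.minEnclosingCircle(q.astype(np.float32)); print(m,rad)
    for z0,z1 in((.15,.17),(.19,.21)):
        s=ok&(P[...,2]>z0)&(P[...,2]<z1); print(z0,s.sum())
E
```

```text
scene orange 11 [0.48354105 0.09845629 0.06056852]
red 410 [ 0.4495176  -0.05965112  0.02528296]
disc 2813 [ 0.46725698 -0.03964359] [0.7335911  0.20810006] [0.55919994 0.04568843 0.03123676]
(0.6003068089485168, 0.07508881390094757) 0.13401196897029877
0.15 5515
0.19 3532
side orange 30 [0.48494595 0.09842315 0.06080657]
red 409 [ 0.44999924 -0.058572    0.02690742]
disc 4928 [ 0.46928035 -0.03948888] [0.73711621 0.32902169] [0.56885303 0.05427413 0.03287696]
(0.6014053821563721, 0.14794445037841797) 0.197385773062706
0.15 6428
0.19 3009
wrist orange 226 [0.48622915 0.10087045 0.0612689 ]
red 141 [ 0.44244823 -0.04871986  0.02610329]
disc 34513 [ 0.46928061 -0.03990646] [0.73725616 0.15749292] [0.61790215 0.08886698 0.03221469]
(0.6031007766723633, 0.07752972096204758) 0.1346205621957779
0.15 1299
0.19 4034
```

```bash
python3 - <<'E'
from h import *
for n,(x,y,w,hh) in {'scene':(220,180,140,120),'side':(220,110,140,150)}.items():
    c=load(n); im=c['pixels'][y:y+hh,x:x+w,::-1]; cv2.imwrite('pics/%s_c.png'%n,cv2.resize(im,None,fx=4,fy=4,interpolation=cv2.INTER_CUBIC))
c=load('side'); im=c['pixels'][250:350,330:430,::-1]; cv2.imwrite('pics/hold.png',cv2.resize(im,None,fx=5,fy=5,interpolation=cv2.INTER_CUBIC))
c=load('scene'); im=c['pixels'][210:340,350:450,::-1]; cv2.imwrite('pics/hold2.png',cv2.resize(im,None,fx=4,fy=4,interpolation=cv2.INTER_CUBIC))
E
```

```text
(no output)
```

View pics/scene_c.png

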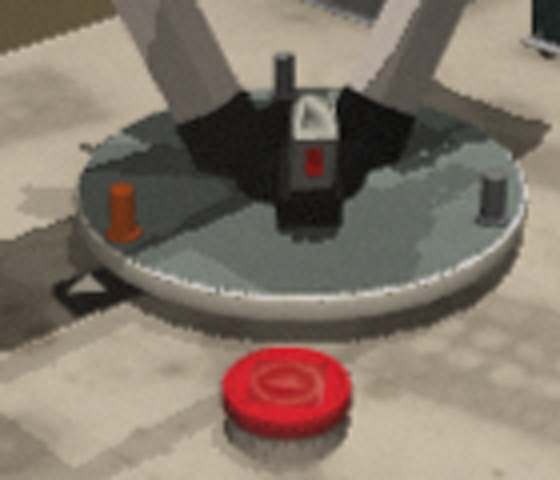

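View pics/side_c.png

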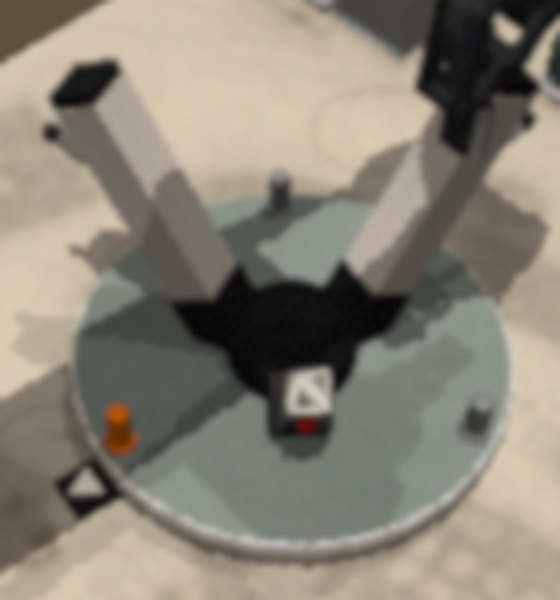

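View pics/hold.png

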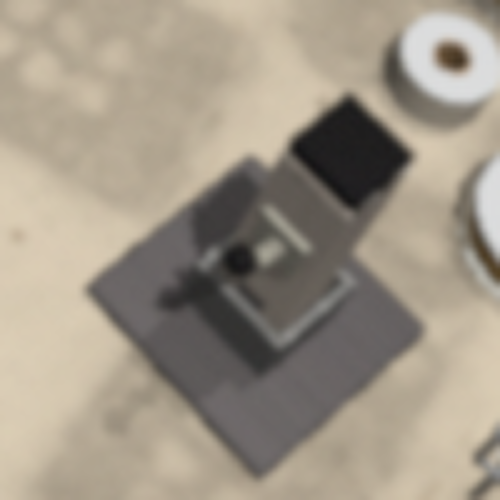

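View pics/hold2.png

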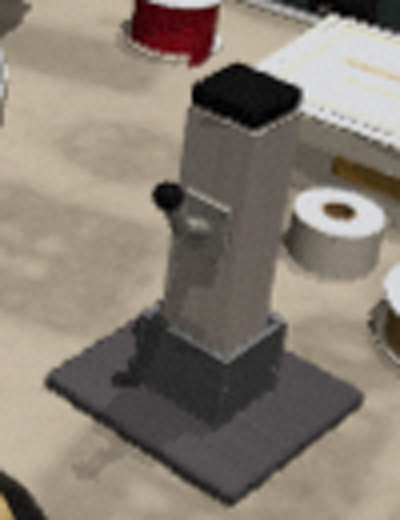

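```bash
python3 - <<'E'
from h import *
from scipy.optimize import least_squares
C=np.array([.603,.078])
for n in ['scene','side','wrist']:
    c=load(n); P=cloud(c); ok=c['depth']>0; px=c['pixels'].astype(int)
    # disc: boundary points per azimuth
    d=ok&(abs(P[...,2]-.032)<.003)
    q=P[d][:,:2]; 
    C=np.array([.603,.078])
    for it in range(3):
        a=np.degrees(np.arctan2(*(q-C).T[::-1])); rr=np.hypot(*(q-C).T)
        e=[]
        for k in range(-180,180,5):
            m=(a>=k)&(a<k+5)&(rr<.14)
            if m.sum()>5 and rr[m].max()>.128: e.append(q[m][rr[m].argmax()])
        e=np.array(e); s=least_squares(lambda p:np.hypot(*(e-p[:2]).T)-p[2],[*C,.135],loss='soft_l1',f_scale=.001); C=s.x[:2]
    print(n,'disc',s.x,len(e))
    # pointer white on tongue z~8mm
    rr=np.hypot(P[...,0]-C[0],P[...,1]-C[1])
    t=ok&(P[...,2]<.012)&(P[...,2]>.004)&(rr>.125)&(rr<.175)
    dk=t&(px.sum(-1)<120); print('dark tongue',dk.sum(),np.median(P[dk],0) if dk.any() else 0)
    # hub top
    hb=ok&(abs(P[...,2]-.074)<.003)&(rr<.045); print('hub',hb.sum(),P[hb].mean(0) if hb.any() else 0)
    # plate
    pl=ok&(abs(P[...,2]-.008)<.003)&(abs(P[...,0]-.56)<.2)&(P[...,1]<-.1)&(px.sum(-1)<300)&(px.sum(-1)>100)
    print('plate',pl.sum(),cv2.minAreaRect(P[pl][:,:2].astype(np.float32)*1000) if pl.any() else 0)
    cp=ok&(abs(P[...,2]-.158)<.003)&(P[...,1]<-.05)&(abs(P[...,0]-.56)<.2)
    print('cap',cp.sum(),cv2.minAreaRect(P[cp][:,:2].astype(np.float32)*1000) if cp.any() else 0, P[cp].mean(0) if cp.any() else 0)
E
```

```text
scene disc [0.60056129 0.0750226  0.13265785] 61
dark tongue 80 [0.45863285 0.09414247 0.00624052]
hub 71 [0.59451225 0.0846456  0.07245024]
plate 1495 ((573.3626708984375, -287.09698486328125), (371.3142395019531, 253.60279846191406), 37.00163650512695)
cap 204 ((541.1608276367188, -244.07118225097656), (32.071285247802734, 32.26443862915039), 81.7874526977539) [ 0.5398082  -0.24432311  0.15680258]
side disc [0.60357877 0.0767231  0.13363681] 62
dark tongue 43 [0.45699889 0.09606202 0.00815195]
hub 341 [0.604114   0.07671597 0.07392176]
plate 858 ((619.552978515625, -329.2026062011719), (254.6426544189453, 350.1092834472656), 3.149951457977295)
cap 313 ((543.9021606445312, -241.79782104492188), (31.86589241027832, 32.97865295410156), 85.29116821289062) [ 0.54336285 -0.24229007  0.15803139]
wrist disc [0.6030428  0.07777282 0.13375499] 47
dark tongue 181 [0.45183755 0.11256751 0.00777383]
hub 3685 [0.60285632 0.07864838 0.07338151]
plate 1311 ((558.1947021484375, -216.6630401611328), (151.5779571533203, 398.3955078125), 88.35406494140625)
cap 0 0 0
```

```bash
python3 - <<'E'
from h import *
C=np.array([.603,.077])
for n,(x,y,w,hh) in {'scene':(225,235,40,30),'side':(225,215,35,35),'wrist':(30,30,80,80)}.items():
    c=load(n); im=c['pixels'][y:y+hh,x:x+w,::-1]; k=16 if n!='wrist' else 7; cv2.imwrite('pics/%s_p.png'%n,cv2.resize(im,None,fx=k,fy=k,interpolation=cv2.INTER_NEAREST))
    P=cloud(c)
    ims=c['pixels'].astype(int).sum(-1); ok=c['depth']>0
    A=np.arctan2(P[...,1]-C[1],P[...,0]-C[0])
    rr=np.hypot(P[...,0]-C[0],P[...,1]-C[1])
    t=ok&(P[...,2]>.0045)&(P[...,2]<.0115)&(rr>.137)&(rr<.165)
    t&=(abs(np.degrees(A)-170)<25)|(np.degrees(A)<-165)
    q=P[t]-np.r_[C,0]; print(n,t.sum(), q.mean(0), np.degrees(np.arctan2(q[:,1],q[:,0]).mean()), cv2.minAreaRect((q[:,:2]*1000).astype(np.float32)))
E
cd pics; python3 -c "
import cv2,numpy as np
a=[cv2.resize(cv2.imread(n+'_p.png'),(560,560)) for n in('side','wrist')]
cv2.imwrite('pp.png',cv2.resize(np.hstack(a),(800,400)))"
```

```text
scene 84 [-0.14764981  0.02308319  0.0065855 ] 171.12744576362985 ((-145.8844451904297, 25.638437271118164), (31.447250366210938, 24.345605850219727), 78.78296661376953)
side 101 [-0.14581381  0.02616559  0.00848497] 169.82743251811192 ((-145.38751220703125, 26.20453643798828), (31.084999084472656, 22.08613395690918), 79.07869720458984)
wrist 212 [-0.15086908  0.02926551  0.00763024] 169.01928310465658 ((-150.72274780273438, 28.299728393554688), (29.90459632873535, 13.41648006439209), 78.46929931640625)
```

View pics/pp.png

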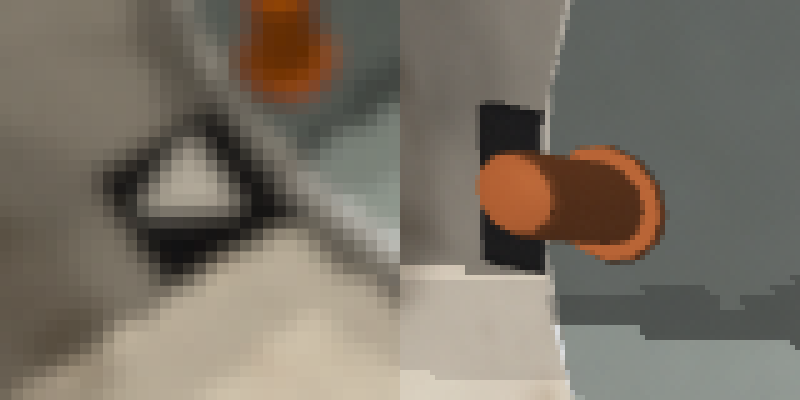

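```bash
python3 - <<'E'
from h import *
H=np.array([.5425,-.243])
for n in ['scene','side']:
    c=load(n); P=cloud(c); ok=c['depth']>0; px=c['pixels'].astype(int)
    near=ok&(abs(P[...,0]-H[0])<.09)&(abs(P[...,1]-H[1])<.09)
    s=px.sum(-1)
    pl=near&(abs(P[...,2]-.008)<.0025)&(s<330)
    r=cv2.minAreaRect((P[pl][:,:2]*1000).astype(np.float32)); print(n,'plate',pl.sum(),r)
    rim=near&(abs(P[...,2]-.044)<.002); print('rim',rim.sum(),cv2.minAreaRect((P[rim][:,:2]*1000).astype(np.float32)))
    b=near&(P[...,2]>.105)&(P[...,2]<.14)&(np.hypot(P[...,0]-H[0],P[...,1]-H[1])>.036)&(np.hypot(P[...,0]-H[0],P[...,1]-H[1])<.06)
    q=P[b].mean(0); print('ball',b.sum(),q,np.degrees(np.arctan2(*(q[:2]-H)[::-1])))
    # tube faces via normals
    tb=near&(P[...,2]>.055)&(P[...,2]<.145)
    Q=P[tb]; print('tube',len(Q), cv2.minAreaRect((Q[:,:2]*1000).astype(np.float32)))
    gold=ok&(px[...,0]>150)&(px[...,2]<90)&(P[...,1]>.2)&(P[...,2]>.015)&(P[...,2]<.035); print('gold',gold.sum(),np.median(P[gold],0) if gold.any() else 0)
    rl=ok&(abs(P[...,2]-.026)<.003)&(P[...,1]<-.1)&(s>500)&(np.hypot(P[...,0]-.6,P[...,1]+.25)<.12); print('roll',rl.sum(),P[rl].mean(0) if rl.any() else 0)
E
```

```text
scene plate 1280 ((563.878662109375, -250.557861328125), (103.9094467163086, 156.2184600830078), 77.0164566040039)
rim 122 ((541.9860229492188, -243.43040466308594), (44.75041198730469, 47.0360107421875), 83.60578155517578)
ball 72 [ 0.49634896 -0.24027981  0.12024164] 176.6268302656534
tube 1309 ((527.3299560546875, -241.593017578125), (32.69493103027344, 69.69711303710938), 63.29983901977539)
gold 158 [0.50353072 0.3355937  0.02484998]
roll 551 [ 0.66507729 -0.27864261  0.02458503]
side plate 1331 ((565.948974609375, -254.954345703125), (117.99580383300781, 146.85379028320312), 83.43794250488281)
rim 106 ((543.849853515625, -241.87744140625), (45.08854675292969, 44.404972076416016), 84.31149291992188)
ball 39 [ 0.49764203 -0.23725099  0.12797349] 172.6967667716365
tube 506 ((529.3203735351562, -240.2760772705078), (30.73612403869629, 69.83356475830078), 65.7620849609375)
gold 187 [0.50570074 0.33879188 0.02684092]
roll 962 [ 0.66616887 -0.28786154  0.02564806]
```

Call:
{"api": "move_arm", "payload": {"steps": [[21, -37, 0, -8, 100], [42, -75, 0, -16, 100], [63, -112, 0, -24, 100], [84, -150, 0, -32, 100], [103, -187, 0, -40, 100], [103, -187, 0, -48, 100], [103, -187, 0, -56, 100], [103, -187, 0, -64, 100], [103, -187, 0, -72, 100], [103, -187, 0, -78.5, 100], [103, -187, 40, -78.5, 100], [103, -187, 80, -78.5, 100], [103, -187, 110, -78.5, 100], [103, -187, 110, -78.5, 100], [103, -187, 110, -78.5, 100]]}}

```text
time: 1.65
tool_pos: [0.4876, 0.1029, 0.1212]
tcp_rot: [-0.314, -3.124, 0.001]
wrist_force: [0.9, 0.6, 0.8]
width: 1.002
```

```bash
python3 - <<'E'
from h import *
s=bot.read_state(); print(s['time'],s['q'],s['tool_pos'],R.from_rotvec(s['tcp_rot']).as_matrix().round(3))
for n in ['scene','wrist']: cam(n,n+'1.png')
E
```

```text
1.65 [ 1.58094663e-01  2.89231034e-02  2.08687804e+00  3.30019399e-06
  1.02732223e+00 -1.21206151e+00] [0.48759282 0.10294998 0.12115844] [[-0.98   0.199 -0.002]
 [ 0.199  0.98  -0.   ]
 [ 0.001 -0.001 -1.   ]]
```

View pics/scene1.png

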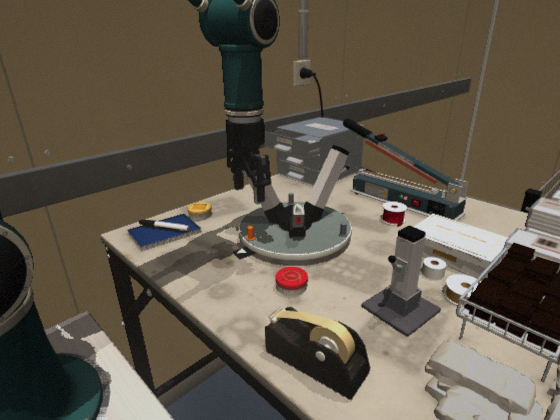

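View pics/wrist1.png

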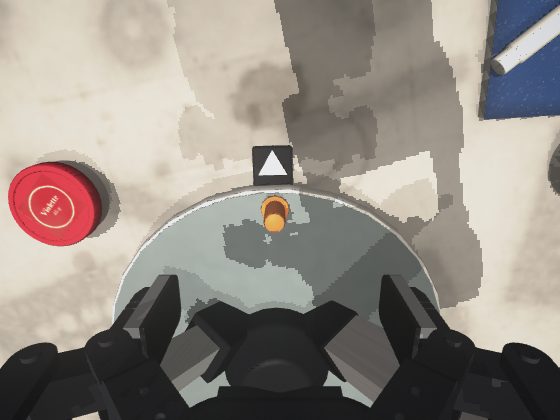

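```bash
python3 - <<'E'
from h import *
c=load('wrist'); P=cloud(c); px=c['pixels'].astype(int); ok=c['depth']>0
s=px.sum(-1); v,u=np.mgrid[:420,:560]
w=(v>145)&(v<185)&(u>250)&(u<295)&(P[...,2]<.012)&(P[...,2]>.004)
tri=w&(s>500); tg=w
C=np.array([.603,.077])
for nm,m in(('tri',tri),('tongue',tg)):
    q=P[m].mean(0); print(nm,m.sum(),q,np.degrees(np.arctan2(*(q[:2]-C)[::-1])))
print(cv2.minAreaRect((P[tg][:,:2]*1000).astype(np.float32)))
r,g,b=px[...,0],px[...,1],px[...,2]
o=ok&(r>120)&(b<90)&(g<.75*r)&(v>190)&(v<240)&(u>255)&(u<300)
top=o&(P[...,2]>.059); print('posttop',top.sum(),P[top].mean(0),np.degrees(np.arctan2(*(P[top].mean(0)[:2]-C)[::-1])))
# disc edge
d=ok&(abs(P[...,2]-.032)<.003)&(v>150); q=P[d][:,:2]
print(q.min(0))
E
```

```text
tri 362 [0.45979916 0.10347951 0.00893326] 169.52367377767607
tongue 1540 [0.45923558 0.10366532 0.00783122] 169.49223265448688
((459.6346435546875, 103.4321060180664), (30.025550842285156, 29.027109146118164), 79.04590606689453)
posttop 196 [0.4853992  0.10092281 0.06104981] 168.5015622147286
[ 0.46804343 -0.04676332]
```

Call:
{"api": "move_arm", "payload": {"steps": [[0, 0, 40, 0, 100], [0, 0, 70, 0, 60], [0, 0, 81, 0, 40], [0, 0, 81, 0, 20], [0, 0, 81, 0, 10], [0, 0, 81, 0, 10], [0, 0, 81, 0, 10], [0, 0, 81, 0, 10]], "newtons": 25}}

```text
time: 2.55
tool_pos: [0.4899, 0.1032, 0.0425]
tcp_rot: [0.314, 3.122, 0.001]
wrist_force: [-1.3, -1.5, 6.2]
width: 0.149
```

```bash
python3 - <<'E'
from h import *
s=bot.read_state(); print(s['time'],s['tool_pos'],s['wrist_force'],s['width'],R.from_rotvec(s['tcp_rot']).as_euler('ZYX'))
p=s['tool_pos'][:2]; C=np.array([.603,.077]); M=R.from_rotvec(s['tcp_rot']).as_matrix()[:2,:2]
r=p-C; print(np.hypot(*r),np.degrees(np.arctan2(r[1],r[0])))
tot=60-0.8
for k in range(1,15):
    a=-np.radians(tot*k/14); rr=np.array([[np.cos(a),-np.sin(a)],[np.sin(a),np.cos(a)]])@r
    t=M.T@(C+rr-p)*1000; print(t.round(1),round(tot*k/14,1))
cam('scene','scene2.png')
E
```

```text
2.55 [0.48990563 0.10318954 0.04250425] [-1.26967945 -1.47383997  6.22190983] 0.14902197417198845 [2.94096082 0.00363726 3.14046259]
0.11608716053934046 166.96169555334168
[-0.5  8.5] 4.2
[-1.7 17. ] 8.5
[-3.5 25.4] 12.7
[-5.9 33.6] 16.9
[-8.9 41.6] 21.1
[-12.5  49.4] 25.4
[-16.7  56.9] 29.6
[-21.4  64.1] 33.8
[-26.6  70.9] 38.1
[-32.3  77.3] 42.3
[-38.5  83.2] 46.5
[-45.   88.7] 50.7
[-52.   93.7] 55.0
[-59.3  98.2] 59.2
```

View pics/scene2.png

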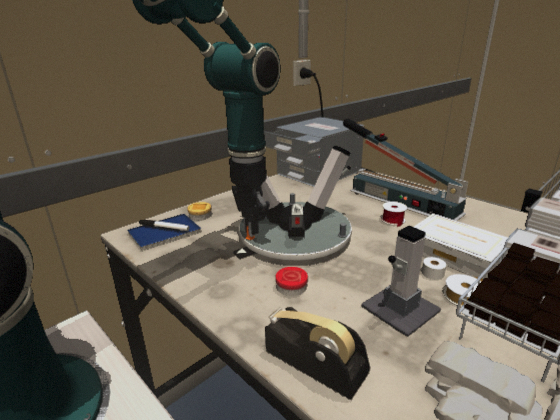

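Call:
{"api": "move_arm", "payload": {"steps": [[0, 0, -3, 0, 10], [-0.5, 8.5, -3, 4.2, 10], [-1.7, 17, -3, 8.5, 10], [-3.5, 25.4, -3, 12.7, 10], [-5.9, 33.6, -3, 16.9, 10], [-8.9, 41.6, -3, 21.1, 10], [-12.5, 49.4, -3, 25.4, 10], [-16.7, 56.9, -3, 29.6, 10], [-21.4, 64.1, -3, 33.8, 10], [-26.6, 70.9, -3, 38.1, 10], [-32.3, 77.3, -3, 42.3, 10], [-38.5, 83.2, -3, 46.5, 10], [-45, 88.7, -3, 50.7, 10], [-52, 93.7, -3, 55, 10], [-57, 97, -3, 58, 10], [-57, 97, -3, 58, 10], [-57, 97, -3, 58, 10]]}}

```text
time: 4.3
tool_pos: [0.5632, 0.1863, 0.0427]
tcp_rot: [1.788, 2.582, -0.0]
wrist_force: [2.4, -2.2, -8.8]
width: 0.146
```

```bash
python3 - <<'E'
from h import *
s=bot.read_state(); print(s['time'],s['tool_pos'],s['wrist_force'],s['width'])
p=s['tool_pos'][:2]; C=np.array([.603,.077]); 
r=p-C; print(np.hypot(*r),np.degrees(np.arctan2(r[1],r[0])))
cam('scene','scene3.png');cam('side','side3.png')
E
```

```text
4.3 [0.56324079 0.18628249 0.04268187] [ 2.38673534 -2.15287743 -8.80640395] 0.14634613517983325
0.11629039797082633 109.99242215172686
```

View pics/side3.png

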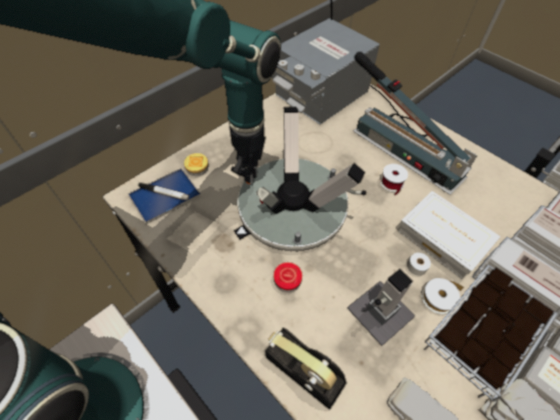

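Call:
{"api": "move_arm", "payload": {"steps": [[0, 0, 0, 0, 50], [0, 0, 0, 0, 100], [0, 0, 0, 0, 100], [0, 0, -40, 0, 100], [0, 0, -80, 0, 100], [0, 0, -120, 0, 100], [0, 0, -160, 0, 100], [0, 0, -200, 0, 100], [0, 0, -200, 0, 100]]}}

```text
time: 5.3
tool_pos: [0.5672, 0.1882, 0.2523]
tcp_rot: [1.785, 2.574, 0.018]
wrist_force: [-0.0, 0.8, 0.7]
width: 0.996
```

```bash
python3 - <<'E'
from h import *
s=bot.read_state(); print(s['time'],s['tool_pos'],s['q'])
C=np.array([.603,.077])
for n in ['scene','side','wrist']:
    c=cam(n,n+'4.png'); P=cloud(c); ok=c['depth']>0; px=c['pixels'].astype(int); r,g,b=px[...,0],px[...,1],px[...,2]
    rr=np.hypot(P[...,0]-C[0],P[...,1]-C[1]); A=np.degrees(np.arctan2(P[...,1]-C[1],P[...,0]-C[0]))%360
    o=ok&(r>100)&(b<90)&(g<.75*r)&(P[...,2]>.035)&(P[...,2]<.067)&(rr>.1)&(rr<.135)
    if o.any(): print(n,'orange',o.sum(),P[o].mean(0),A[o].mean())
    st=ok&(P[...,2]>.09)&(P[...,2]<.126)&(rr<.11)&(abs(A-169)<25); print('stub',st.sum(),P[st].mean(0),A[st].mean(), 'top',A[st&(P[...,2]>.119)].mean())
    rd=ok&(r>120)&(g<70)&(b<70)&(rr<.12)&(P[...,2]>.07); print('btn',rd.sum(),A[rd].mean() if rd.any() else 0)
c=load('scene'); cv2.imwrite('pics/sc4c.png',cv2.resize(c['pixels'][180:280,225:355,::-1],None,fx=6,fy=6,interpolation=cv2.INTER_CUBIC))
E
```

```text
5.3 [0.56720978 0.18818864 0.25229161] [ 2.78423152e-01  9.66436911e-02  1.76084776e+00  4.50630968e-04
  1.26974986e+00 -7.97840484e-02]
scene orange 60 [0.55815153 0.18543553 0.04944842] 112.46056253137448
stub 194 [0.51667725 0.08414692 0.10684957] 175.54350975823507 top 172.16150354244647
btn 0 0
side orange 55 [0.56034575 0.18709054 0.05083861] 111.170816140562
stub 171 [0.52179909 0.08549138 0.11093059] 174.13774793964805 top 171.135028492195
btn 0 0
wrist orange 153 [0.56150099 0.19302499 0.05312913] 109.67592276067482
stub 1246 [0.52471934 0.09612191 0.11058625] 166.34109336254437 top 168.79377442846285
btn 0 0
```

View pics/sc4c.png

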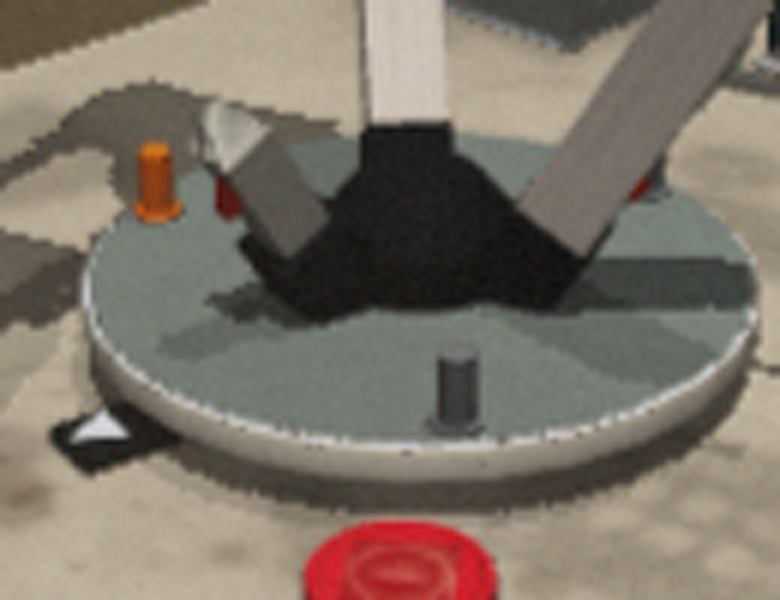

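View pics/wrist4.png

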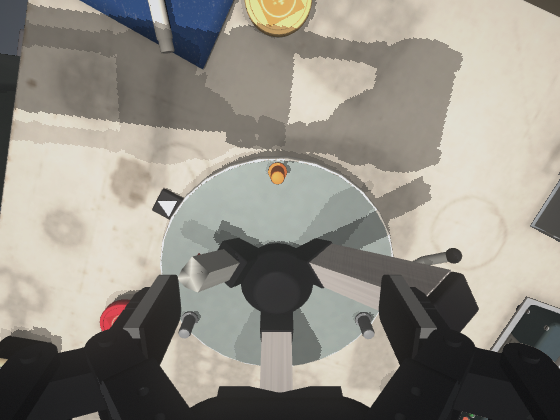

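Call:
{"api": "move_arm", "payload": {"steps": [[-40, -17.5, 0, -8, 100], [-80, -35, 0, -16, 100], [-120, -52, 0, -24, 100], [-160, -70, 0, -32, 100], [-200, -87, 0, -40, 100], [-240, -105, 0, -48, 100], [-280, -122, 0, -56, 100], [-320, -140, 0, -63.5, 100], [-360, -158, 0, -63.5, 100], [-395, -173, 0, -63.5, 100], [-395, -173, 0, -63.5, 100], [-395, -173, 0, -63.5, 100], [-395, -173, 0, -63.5, 100]]}}

```text
time: 6.75
tool_pos: [0.5388, -0.2426, 0.2417]
tcp_rot: [-0.164, -3.135, -0.003]
wrist_force: [0.8, -0.2, -0.2]
width: 1.001
```

```bash
python3 - <<'E'
from h import *
s=bot.read_state(); print(s['time'],s['tool_pos'],s['q'],R.from_rotvec(s['tcp_rot']).as_matrix().round(3))
for n in ['wrist','side','scene']:
    c=cam(n,n+'5.png'); P=cloud(c); ok=c['depth']>0
    near=ok&(abs(P[...,0]-.543)<.05)&(abs(P[...,1]+.243)<.05)
    cp=near&(abs(P[...,2]-.158)<.003); 
    if cp.sum()>10: print(n,cp.sum(),P[cp].mean(0),cv2.minAreaRect((P[cp][:,:2]*1000).astype(np.float32)))
    cp=near&(abs(P[...,2]-.044)<.003); 
    if cp.sum()>10: print(n,'rim',cp.sum(),cv2.minAreaRect((P[cp][:,:2]*1000).astype(np.float32)))
E
```

```text
6.75 [ 0.53882485 -0.24259391  0.24173524] [-4.65561067e-01  1.01515706e-01  1.77496457e+00  6.53616772e-04
  1.26808429e+00 -1.93228885e+00] [[-0.995  0.104 -0.002]
 [ 0.104  0.995  0.002]
 [ 0.003  0.002 -1.   ]]
wrist 1976 [ 0.54217102 -0.24227683  0.15757973] ((542.9717407226562, -242.21421813964844), (31.919052124023438, 32.257259368896484), 83.50061798095703)
wrist rim 366 ((536.470947265625, -241.89768981933594), (44.79800796508789, 32.62162399291992), 85.1917724609375)
side 307 [ 0.54361526 -0.24217661  0.15817369] ((544.2319946289062, -241.9063720703125), (31.841821670532227, 33.12622833251953), 87.04601287841797)
side rim 137 ((543.4358520507812, -241.82443237304688), (44.98849105834961, 44.04185104370117), 84.59358215332031)
scene 206 [ 0.53963638 -0.24445003  0.15683196] ((540.9029541015625, -243.03359985351562), (32.61660385131836, 33.006526947021484), 84.05807495117188)
scene rim 172 ((541.3226318359375, -243.33151245117188), (46.3826904296875, 47.0153923034668), 86.65801239013672)
```

View pics/wrist5.png

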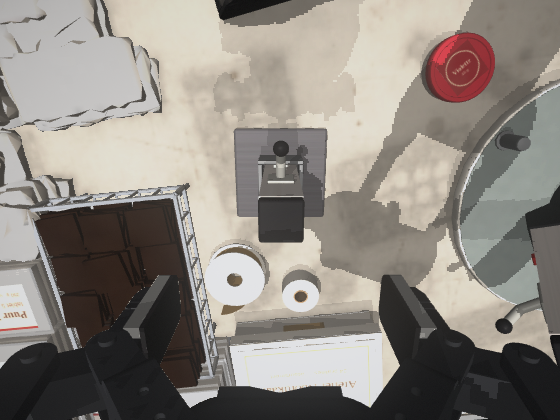

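View pics/side5.png

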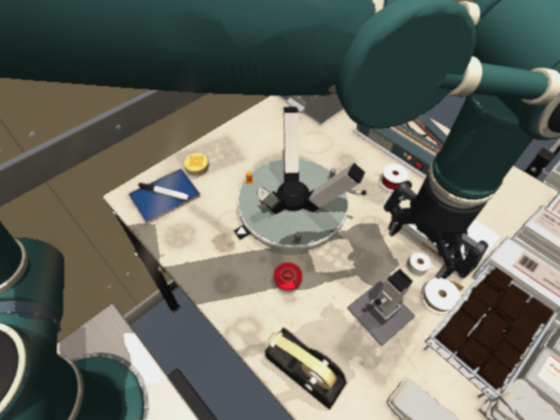

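Call:
{"api": "move_arm", "payload": {"steps": [[-4, 1, 30, 0, 100], [-4, 1, 70, 0, 100], [-4, 1, 105, 0, 100], [-4, 1, 130, 0, 100], [-4, 1, 141, 0, 100], [-4, 1, 141, 0, 80], [-4, 1, 141, 0, 60], [-4, 1, 141, 0, 40], [-4, 1, 141, 0, 30], [-4, 1, 141, 0, 30], [-4, 1, 141, 0, 30]], "newtons": 25}}

```text
time: 8.0
tool_pos: [0.5451, -0.2436, 0.1044]
tcp_rot: [0.165, 3.134, -0.001]
wrist_force: [-0.4, 2.6, 7.3]
width: 0.374
```

```bash
python3 - <<'E'
from h import *
s=bot.read_state(); print(s['time'],s['tool_pos'],s['wrist_force'],s['width'])
c=cam('scene','scene6.png'); cv2.imwrite('pics/s6c.png',cv2.resize(c['pixels'][180:340,340:460,::-1],None,fx=4,fy=4,interpolation=cv2.INTER_CUBIC)[:600])
E
```

```text
8.0 [ 0.54506938 -0.24364758  0.1044319 ] [-0.38038502  2.58586125  7.26855185] 0.37416291887615166
```

View pics/s6c.png

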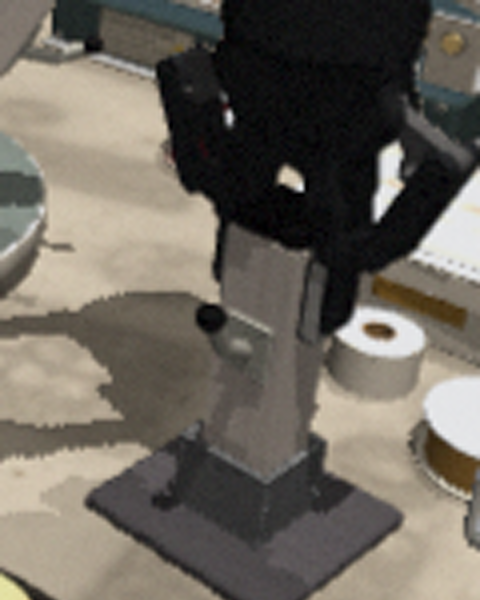

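Call:
{"api": "move_arm", "payload": {"steps": [[0, 0, -4, 0, 30], [6, 0, -6, 0, 30], [12, 0, -8, 0, 30], [18, 0, -10, 0, 30], [23, 0, -14, 0, 30], [28, 0, -17, 0, 30], [33, 0, -18, 0, 30], [37, 0, -19, 0, 30], [40, 0, -19, 0, 30], [42, 0, -19, 0, 30], [42, 0, -19, 0, 30], [42, 0, -19, 0, 30]], "newtons": 20}}

```text
time: 9.25
tool_pos: [0.5015, -0.239, 0.1213]
tcp_rot: [-0.164, -3.137, 0.0]
wrist_force: [2.1, -0.6, -1.9]
width: 0.369
```

```bash
python3 - <<'E'
from h import *
s=bot.read_state(); print(s['time'],s['tool_pos'],s['wrist_force'],s['torque'],s['width'])
c=cam('scene','scene7.png'); cv2.imwrite('pics/s7c.png',cv2.resize(c['pixels'][180:330,340:460,::-1],None,fx=4,fy=4,interpolation=cv2.INTER_CUBIC)[:600])
E
```

```text
9.25 [ 0.50153649 -0.23897961  0.12133617] [ 2.1034941  -0.56066781 -1.87425738] [-0.21297991 -0.50599293 -0.00503345] 0.36907697600318395
```

View pics/s7c.png

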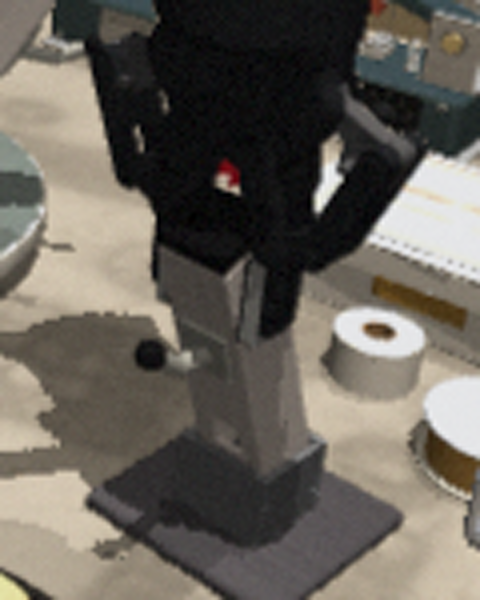

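Call:
{"api": "move_arm", "payload": {"steps": [[2, 0, 0, 0, 30], [4, 0, 0, 0, 30], [6, 0, 1, 0, 30], [8, 0, 1, 0, 30], [8, 0, 1, 0, 30], [8, 0, -5, 0, 30], [8, 0, -15, 0, 30], [8, 0, -30, 0, 30], [8, 0, -60, 0, 30], [8, 0, -90, 0, 30], [8, 0, -120, 0, 30], [8, 0, -120, 0, 30], [8, 0, -120, 0, 30]]}}

```text
time: 10.6
tool_pos: [0.4941, -0.2383, 0.2428]
tcp_rot: [0.164, 3.135, -0.002]
wrist_force: [-0.7, 0.5, -2.9]
width: 0.372
```

```bash
python3 - <<'E'
from h import *
s=bot.read_state(); print(s['time'],s['tool_pos'],s['wrist_force'],s['width'])
c=cam('scene','scene8.png'); cv2.imwrite('pics/s8c.png',cv2.resize(c['pixels'][130:280,340:460,::-1],None,fx=4,fy=4,interpolation=cv2.INTER_CUBIC)[:600])
cam('side','side8.png'); cam('wrist','wrist8.png')
E
```

```text
10.6 [ 0.49409197 -0.23833287  0.24278358] [-0.67630318  0.4766322  -2.87879064] 0.3720664715245608
```

View pics/s8c.png

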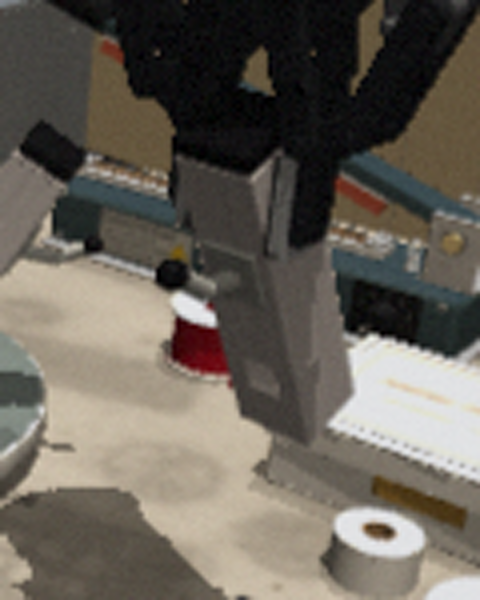

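View pics/wrist8.png

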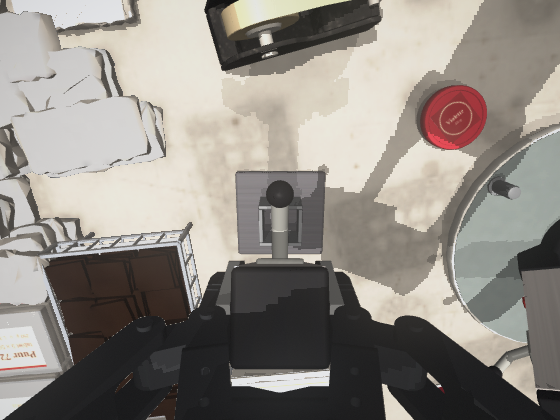

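```bash
cat > tube.py <<'E'
from h import *
def faces(c,s,rng):
    M=R.from_rotvec(s['tcp_rot']).as_matrix(); P=cloud(c); ok=c['depth']>0
    L=(P-s['tool_pos'])@M  # tool frame
    m=ok&(abs(L[...,0])<.09)&(abs(L[...,1])<.02)&(L[...,2]<.14)&(L[...,2]>-.07)
    return m,L,P
E
python3 - <<'E'
from tube import *
s=bot.read_state()
for n in['scene','side','wrist']:
    c=load(n); m,L,P=faces(c,s,0)
    # normals via neighborhood PCA
    v,u=np.where(m); 
    N=[];Q=[]
    for a,b in zip(v,u):
        a0,b0=max(a-2,0),max(b-2,0)
        w=L[a0:a+3,b0:b+3][m[a0:a+3,b0:b+3]]
        if len(w)<18: continue
        w0=w-w.mean(0); U,S,Vt=np.linalg.svd(w0,full_matrices=False)
        if S[2]/np.sqrt(len(w))>.0015: continue
        nn=Vt[2]; N.append(nn if nn@(L[a,b]-(-1)*0)>=-9 else nn); Q.append(L[a,b])
    N=np.array(N);Q=np.array(Q); print(n,len(Q))
    for th0 in(0,90): # expected normal in tool x-z plane: -x face of tube: tilt th: normal = cos th x + sin th z(down)
        for it,thr in enumerate((.35,.15)):
            e=np.array([np.cos(np.radians(25+th0)),0,np.sin(np.radians(25+th0))]) if it==0 else nrm
            k=abs(N@e)>np.cos(thr)
            if k.sum()<15: break
            q=Q[k]; q0=np.median(q,0)
            # ransac-ish plane
            kk=np.ones(len(q),bool)
            for _ in range(6):
                mu=q[kk].mean(0); nrm=np.linalg.svd(q[kk]-mu,full_matrices=False)[2][2]; d=(q-mu)@nrm; kk=abs(d)<max(.0015,1.5*np.median(abs(d)))
        if k.sum()>=15:
            if nrm@np.array([np.cos(np.radians(25+th0)),0,np.sin(np.radians(25+th0))])<0: nrm=-nrm
            print('face',th0,k.sum(),kk.sum(),'n',nrm.round(3),'tilt',np.degrees(np.arctan2(nrm[2],nrm[0]))-th0,'off',(mu@nrm*1000).round(1),'mean',(mu*1000).round(1))
E
```

```text
scene 2200
face 0 658 626 n [0.894 0.001 0.448] tilt 26.59456825882971 off 4.3 mean [-2.2 -1.9 13.9]
face 90 188 186 n [-0.438 -0.026  0.898] tilt 26.00457229728748 off -51.4 mean [ 13.6  -2.2 -50.6]
side 626
face 0 88 79 n [0.908 0.002 0.42 ] tilt 24.8206093738082 off 3.8 mean [ 14.1  -1.9 -21.4]
face 90 169 154 n [-0.444 -0.013  0.896] tilt 26.3894783637802 off -50.1 mean [ 13.    1.4 -49.4]
wrist 13463
face 0 284 174 n [0.848 0.478 0.229] tilt 15.094104024970179 off 10.1 mean [ 19.5   6.1 -40.9]
```

Call:
{"api": "move_arm", "payload": {"steps": [[9, 34, -10, 1, 30], [18, 68, -20, 2, 30], [27, 102, -20, 3, 30], [36, 136, -20, 4, 30], [45, 170, -20, 4.5, 30], [54, 204, -20, 4.5, 30], [63, 238, -20, 4.5, 30], [72, 272, -20, 4.5, 30], [80, 306, -20, 4.5, 30], [85, 325, -20, 4.5, 30], [88, 338, -20, 4.5, 30], [88, 338, -10, 4.5, 30], [88, 338, 0, 4.5, 30], [88, 338, 0, 4.5, 30], [88, 338, 0, 4.5, 30]], "newtons": 30}}

```text
time: 12.25
tool_pos: [0.4412, 0.1063, 0.2402]
tcp_rot: [-0.29, -3.126, 0.001]
wrist_force: [0.5, 0.2, -1.9]
width: 0.37
```

```bash
python3 - <<'E'
from h import *
s=bot.read_state(); print(s['time'],s['tool_pos'],s['wrist_force'],s['width'],s['q']); print(R.from_rotvec(s['tcp_rot']).as_matrix().round(3))
for n in['scene','side','wrist']: cam(n,n+'9.png')
a=load('scene')['pixels'][120:270,190:310,::-1]; b=load('side')['pixels'][90:240,190:310,::-1]
cv2.imwrite('pics/s9c.png',np.hstack([cv2.resize(x,(400,500),interpolation=cv2.INTER_CUBIC) for x in(a,b)]))
E
```

```text
12.25 [0.44120094 0.10625459 0.24019914] [ 0.46572498  0.23749628 -1.93287682] 0.3701424421608315 [ 1.81670753e-01 -1.70067606e-01  2.04059422e+00 -3.22349055e-04
  1.27322380e+00 -1.20432648e+00]
[[-0.983  0.184 -0.002]
 [ 0.184  0.983 -0.001]
 [ 0.002 -0.001 -1.   ]]
```

View pics/s9c.png

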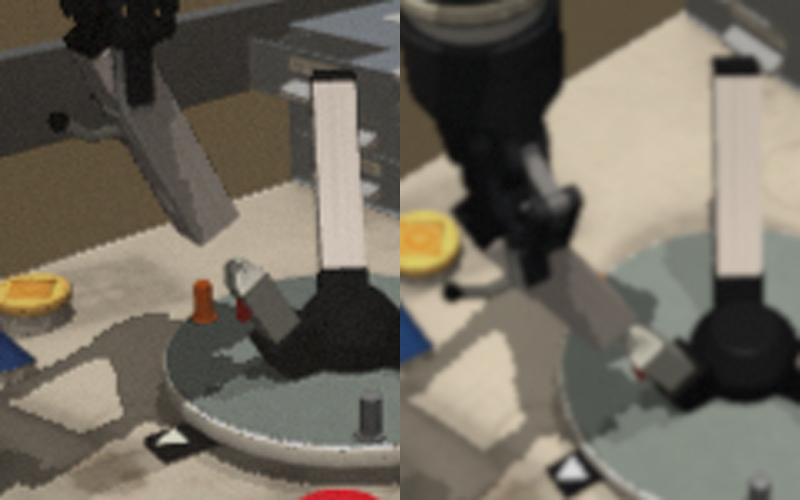

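View pics/wrist9.png

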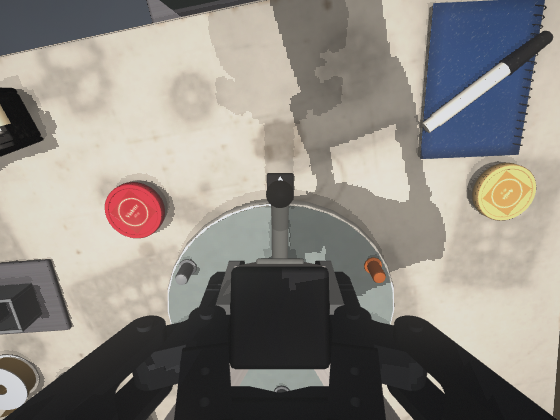

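```bash
python3 - <<'E'
from tube import *
s=bot.read_state(); M=R.from_rotvec(s['tcp_rot']).as_matrix()
C=np.array([.603,.0773]); az=np.radians(169.4); rh=np.array([np.cos(az),np.sin(az),0]); w=.5*rh+np.array([0,0,.866]); no=.866*rh-np.array([0,0,.5]); tt=np.array([np.sin(az),-np.cos(az),0])
O=np.r_[C,0]+.06*rh+[0,0,.067]
for n in['scene','side']:
    c=load(n); P=cloud(c); ok=c['depth']>0
    S=np.stack([(P-O)@no,(P-O)@tt,(P-O)@w],-1)*1000 # outward, tangent(cw), along
    print(n)
    m=ok&(abs(S[...,0])<9)&(S[...,1]<-6)&(S[...,1]>-25)&(S[...,2]>10)&(S[...,2]<47)
    q=S[m]; print(' stub side face: n',m.sum(),'t',np.median(q[:,1]), 'slope', np.polyfit(q[:,2],q[:,1],1), np.polyfit(q[:,0],q[:,1],1))
    m=ok&(abs(S[...,1])<7)&(S[...,0]<-6)&(S[...,0]>-20)&(S[...,2]>10)&(S[...,2]<47)
    if m.sum()>5: q=S[m]; print(' stub inner face',m.sum(),np.median(q[:,0]),np.polyfit(q[:,2],q[:,0],1))
    m=ok&(abs(S[...,1])<4)&(abs(S[...,0])<4)&(S[...,2]>55)&(S[...,2]<75)
    if m.sum(): print(' tip',m.sum(),np.median(S[m],0))
    m=ok&(S[...,0]>-25)&(S[...,0]<8)&(S[...,1]<-8)&(S[...,1]>-30)&(S[...,2]>92)&(S[...,2]<170)
    q=S[m]; print(' tube side',m.sum(),np.median(q,0),np.polyfit(q[:,2],q[:,1],1))
    L=(P-s['tool_pos'])@M*1000
    # tube in tool frame side-face silhouette: axis from edges
    th=np.radians(26.3); ax=np.array([np.sin(th),0,-np.cos(th)]); nx=np.array([np.cos(th),0,np.sin(th)])
    a=L@ax; b=L@nx; m=ok&(abs(L[...,1]+16)<6)&(a>-105)&(a<0)&(b>-45)&(b<15)
    if m.sum()>20:
        A,B=a[m],b[m]; print(' tube a min',np.percentile(A,1)); 
        for lo in range(-95,0,20):
            k=(A>lo)&(A<lo+20); 
            if k.sum()>10: print('  ',lo,k.sum(),np.percentile(B[k],3).round(1),np.percentile(B[k],97).round(1))
E
```

```text
scene
 stub side face: n 106 t -13.351374318249006 slope [-1.42381012e-03 -1.33595413e+01] [ -0.01552962 -13.39718249]
 tip 9 [-0.31134354 -1.41143505 64.54926684]
 tube side 350 [ -4.17353072 -18.38003241 138.78570201] [-5.96960804e-04 -1.81835205e+01]
 tube a min -101.05173168051572
   -95 135 -22.2 8.9
   -75 140 -22.4 8.6
   -55 143 -22.2 8.7
   -35 161 -22.0 9.0
   -15 107 -22.3 10.7
side
 stub side face: n 67 t -11.8937843314704 slope [ -0.01729523 -11.24528156] [-3.65644978e-03 -1.17502540e+01]
 stub inner face 9 -13.057817458787419 [-7.80746613e-04 -1.30887691e+01]
 tip 13 [-0.07926027  0.388864   64.00003929]
 tube side 292 [ -6.6420771  -16.54703453 139.06403853] [-3.63969903e-03 -1.60912011e+01]
 tube a min -100.07008693505483
   -95 85 -26.2 4.0
   -75 94 -26.5 4.1
   -55 104 -26.6 4.4
   -35 116 -26.9 5.0
   -15 54 -27.0 3.5
```

```bash
python3 - <<'E'
from tube import *
s=bot.read_state()
C=np.array([.603,.0773]); az=np.radians(169.4); rh=np.array([np.cos(az),np.sin(az),0]); w=.5*rh+np.array([0,0,.866]); no=.866*rh-np.array([0,0,.5]); tt=np.array([np.sin(az),-np.cos(az),0])
O=np.r_[C,0]+.06*rh+[0,0,.067]
for n in['scene','side']:
    c=load(n); P=cloud(c); ok=c['depth']>0
    S=np.stack([(P-O)@no,(P-O)@tt,(P-O)@w],-1)*1000
    print(n)
    for lo in range(5,65,8):
        m=ok&(abs(S[...,1]+12)<4)&(abs(S[...,0])<30)&(S[...,2]>lo)&(S[...,2]<lo+8)
        if m.sum()>6: print(' stub',lo,m.sum(),np.percentile(S[m][:,0],[0,4,96,100]).round(1))
    m=ok&(abs(S[...,1]+17)<4)&(abs(S[...,0])<40)&(S[...,2]>75)&(S[...,2]<230)
    q=S[m]
    for lo in range(80,220,15):
        k=(q[:,2]>lo)&(q[:,2]<lo+15)
        if k.sum()>8: print(' tube',lo,k.sum(),np.percentile(q[k,0],[3,97]).round(1))
    print(' min z',np.sort(q[:,2])[:5].round(1))
E
```

```text
scene
 stub 5 29 [-10.1  -8.9  12.5  12.8]
 stub 13 31 [-10.3  -9.   12.5  12.7]
 stub 21 32 [-10.4  -9.3  13.   16.9]
 stub 29 33 [-10.7  -8.4  12.5  12.6]
 stub 37 32 [-10.1  -9.1  12.4  12.6]
 stub 45 37 [-10.   -8.3  11.8  12.3]
 stub 53 28 [-7.4 -5.5  8.9  9.7]
 tube 95 61 [-13.3  17. ]
 tube 110 96 [-14.5  16.6]
 tube 125 100 [-15.   15.5]
 tube 140 109 [-16.6  14.8]
 tube 155 107 [-17.3  13.5]
 tube 170 114 [-18.2  12.5]
 tube 185 111 [-19.4  13.2]
 tube 200 30 [-21.3  11.4]
 tube 215 34 [-19.6  10.3]
 min z [ 99.4 100.  100.1 101.  101.1]
side
 stub 5 21 [-13.  -12.8   8.6   9.5]
 stub 13 18 [-13.4 -13.3   7.9   9.1]
 stub 21 19 [-12.3 -11.4   8.7   9.7]
 stub 29 19 [-13.2 -12.8   8.1   9.2]
 stub 37 23 [-13.6 -13.2   8.4   9.6]
 stub 45 29 [-12.8 -12.5   7.7   9.2]
 stub 53 21 [-11.5 -10.3   7.4   8.6]
 tube 95 38 [-17.1  11.8]
 tube 110 67 [-18.   12.4]
 tube 125 70 [-19.6  10.5]
 tube 140 78 [-19.6  10.4]
 tube 155 76 [-21.4   8.6]
 tube 170 84 [-22.8   8. ]
 tube 185 64 [-23.8   7. ]
 tube 215 17 [-1.7  5.8]
 min z [ 99.4  99.7 100.1 101.4 102.2]
```

Call:
{"api": "move_arm", "payload": {"steps": [[-6, 0.3, 10, 0, 30], [-12, 0.3, 20, 0, 30], [-17.5, 0.3, 30.3, 0, 30], [-22, 0.3, 39, 0, 30], [-27, 0.3, 48, 0, 30], [-31, 0.3, 55, 0, 30], [-34, 0.3, 61, 0, 30], [-34, 0.3, 61, 0, 30], [-34, 0.3, 61, 0, 30]], "newtons": 40}}

```text
time: 13.3
tool_pos: [0.4748, 0.1013, 0.18]
tcp_rot: [-0.287, -3.127, 0.0]
wrist_force: [-1.1, -0.5, -2.7]
width: 0.37
```

```bash
cat > chk.py <<'E'
import sys
from h import *
k=sys.argv[1]
s=bot.read_state(); print(s['time'],s['tool_pos'],s['wrist_force'],s['torque'],s['width'])
for n in['scene','side']: cam(n,n+k+'.png')
a=load('scene')['pixels'][140:290,190:310,::-1]; b=load('side')['pixels'][100:250,190:310,::-1]
cv2.imwrite('pics/s%sc.png'%k,np.hstack([cv2.resize(x,(400,500),interpolation=cv2.INTER_CUBIC) for x in(a,b)]))
E
python3 chk.py 10
```

```text
13.3 [0.47475916 0.10134776 0.17998614] [-1.13733877 -0.45048272 -2.72656345] [ 0.0531839   0.32132546 -0.0077586 ] 0.3699475812626945
```

View pics/s10c.png

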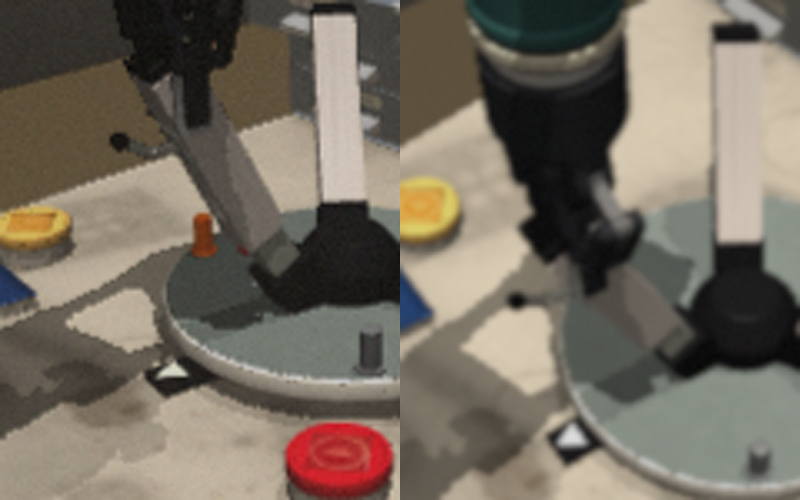

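Call:
{"api": "move_arm", "payload": {"steps": [[-2.5, 0, 4.5, 0, 30], [-4.7, 0, 9, 0, 30], [-6, 0, 13, 0, 30], [-7, 0, 17, 0, 30], [-7.6, 0, 20, 0, 30], [-8.1, 0, 23, 0, 30], [-8.1, 0, 23, 0, 30], [-8.1, 0, 23, 0, 30]], "newtons": 50}}

```text
time: 14.2
tool_pos: [0.4852, 0.0999, 0.1582]
tcp_rot: [0.287, 3.124, 0.001]
wrist_force: [4.8, -0.1, 0.9]
width: 0.372
```

```bash
python3 chk.py 11
```

```text
14.2 [0.48516481 0.09986529 0.15816525] [ 4.75208669 -0.07396729  0.92829876] [-0.20512716 -1.4260716   0.09177723] 0.37207010772375815
```

View pics/s11c.png

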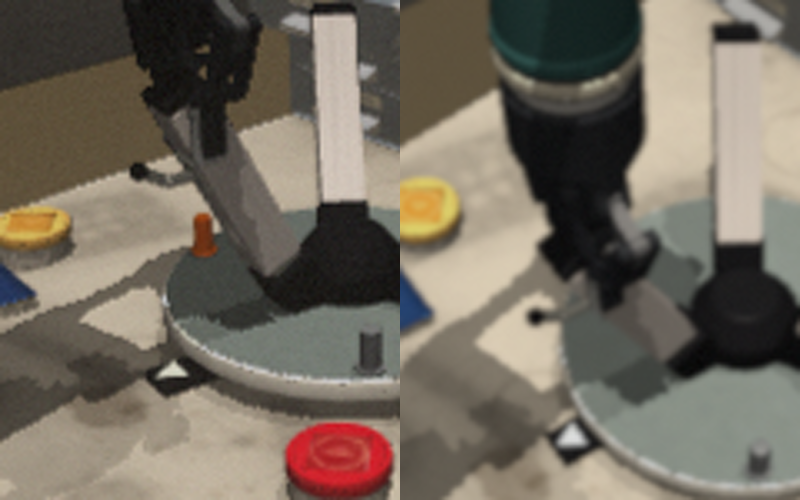

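Call:
{"api": "move_arm", "payload": {"steps": [[1, 0, 2, 0, 30], [1, 0, 4, 0, 30], [0.5, 0, 6, 0, 30], [0, 0, 8, 0, 30], [-0.5, 0, 9.5, 0, 30], [-0.5, 0, 9.5, 0, 30], [-0.5, 0, 9.5, 0, 30]], "newtons": 35}}

```text
time: 15.0
tool_pos: [0.4836, 0.1, 0.1484]
tcp_rot: [0.287, 3.128, 0.001]
wrist_force: [0.6, -0.6, 6.2]
width: 0.365
```

```bash
python3 chk.py 12; cat > fit.py <<'E'
from h import *
C=np.array([.603,.0773]); az=np.radians(169.4); rh=np.array([np.cos(az),np.sin(az),0]); w=.5*rh+np.array([0,0,.866]); no=.866*rh-np.array([0,0,.5]); tt=np.array([np.sin(az),-np.cos(az),0])
O=np.r_[C,0]+.06*rh+[0,0,.067]
for n in['scene','side']:
    c=load(n); P=cloud(c); ok=c['depth']>0; px=c['pixels'].astype(int)
    S=np.stack([(P-O)@no,(P-O)@tt,(P-O)@w],-1)*1000
    m=ok&(abs(S[...,1]+17)<4)&(abs(S[...,0])<25)&(S[...,2]>-12)&(S[...,2]<100)&(px.sum(-1)>160)
    q=S[m]; print(n,'min z',np.percentile(q[:,2],[0,1,3]).round(1),'t',np.median(q[:,1]).round(1))
    z=[];x=[]
    for lo in range(8,90,10):
        k=(q[:,2]>lo)&(q[:,2]<lo+10)
        if k.sum()>8: e=np.percentile(q[k,0],[3,97]); z.append(lo+5);x.append(e.mean())
    print(' x0,slope deg',np.polyfit(z,x,1)[1].round(1),np.degrees(np.polyfit(z,x,1)[0]).round(1), 'yaw-ish', np.degrees(np.polyfit(q[:,0],q[:,1],1)[0]).round(1))
    cp=ok&(abs(S[...,0])<14)&(abs(S[...,1])<14)&(S[...,2]>140)&(S[...,2]<165)&(px.sum(-1)<140)
    if cp.sum()>10: print(' cap z',cp.sum(),np.median(S[cp],0).round(1))
E
python3 fit.py
```

```text
15.0 [0.48360633 0.09998436 0.14837039] [ 0.55824094 -0.57281738  6.21816993] [-0.09479724 -0.74307453  0.12443667] 0.3651657926422086
scene min z [-0.9  0.7  2.8] t -16.6
 x0,slope deg 2.9 0.0 yaw-ish -0.3
 cap z 88 [  0.8   2.5 149.3]
side min z [-1.8 -0.5  3. ] t -15.0
 x0,slope deg 1.6 -3.2 yaw-ish -0.1
 cap z 122 [  3.4  -0.6 149.5]
```

View pics/s12c.png

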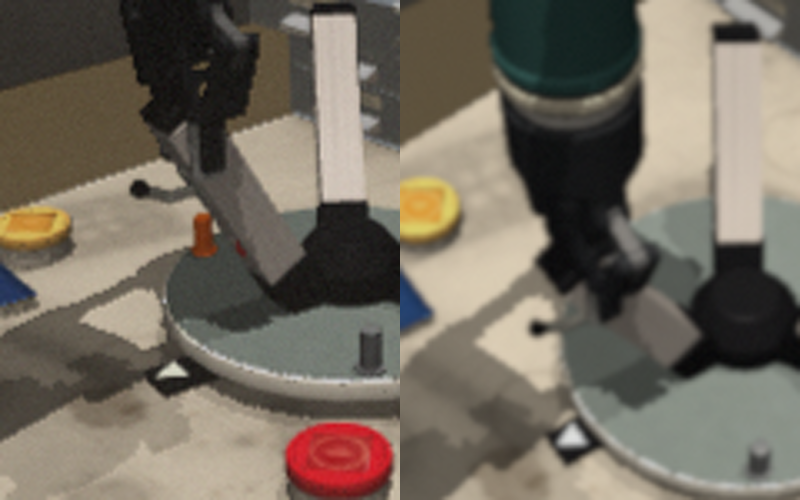

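Call:
{"api": "move_arm", "payload": {"steps": [[-1.5, 0, 2.6, 0, 30], [-3, 0, 5, 0, 30], [-3, 0, 5, 0, 30], [-3, 0, 5, 0, 30]], "newtons": 50}}

```text
time: 15.5
tool_pos: [0.4839, 0.1004, 0.1482]
tcp_rot: [-0.288, -3.122, -0.002]
wrist_force: [-21.8, 0.9, 40.5]
width: 0.374
```

```bash
python3 chk.py 13; python3 fit.py; python3 - <<'E'
from h import *
c=load('scene'); cv2.imwrite('pics/s13b.png',cv2.resize(c['pixels'][180:240,230:300,::-1],None,fx=10,fy=10,interpolation=cv2.INTER_CUBIC))
E
```

```text
15.5 [0.48392776 0.10039682 0.14824104] [-21.78927452   0.89950644  40.53756032] [-0.02213201  2.62049015 -0.21720899] 0.3736405879142751
scene min z [-0.   1.4  2.7] t -16.2
 x0,slope deg 3.1 -0.3 yaw-ish 0.4
 cap z 88 [  0.7   2.5 149.1]
side min z [-1.7 -0.8  1.3] t -14.6
 x0,slope deg 0.1 -1.2 yaw-ish -0.2
 cap z 120 [  3.3   0.2 149.5]
```

View pics/s13b.png

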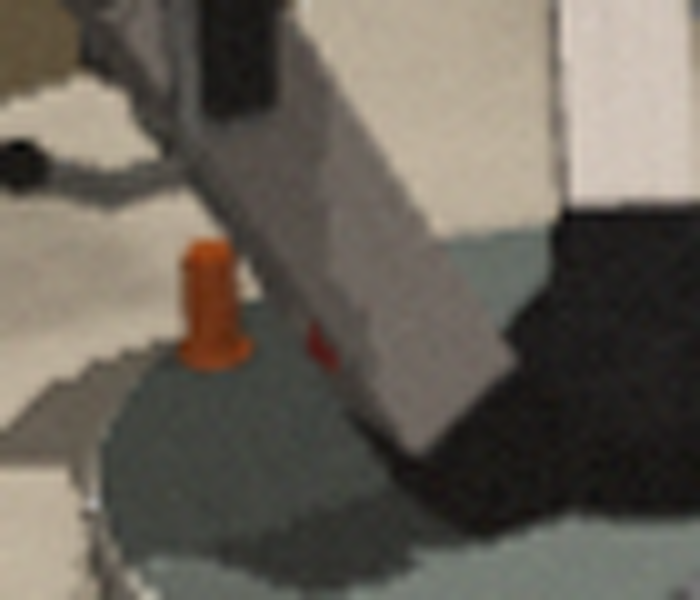

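Call:
{"api": "move_arm", "payload": {"steps": [[3, 0, -5, 0, 30], [3, 0, -5, 0, 60], [3, 0, -5, 0, 100], [3, 0, -5, 0, 100], [3, 0, -5, 0, 100], [3, 0, -25, 0, 100], [3, 0, -55, 0, 100], [3, 0, -95, 0, 100], [3, 0, -130, 0, 100], [3, 0, -130, 0, 100], [3, 0, -130, 0, 100]]}}

```text
time: 16.7
tool_pos: [0.484, 0.0998, 0.2733]
tcp_rot: [0.288, 3.127, 0.001]
wrist_force: [-0.3, 0.4, -0.3]
width: 0.998
```

```bash
python3 chk.py 14; python3 fit.py; python3 - <<'E'
from h import *
cam('wrist','wrist14.png')
c=load('scene'); cv2.imwrite('pics/s14b.png',cv2.resize(c['pixels'][170:270,220:340,::-1],None,fx=6,fy=6,interpolation=cv2.INTER_CUBIC))
C=np.array([.603,.0773])
for n in ['scene','side','wrist']:
    c=load(n); P=cloud(c); ok=c['depth']>0; px=c['pixels'].astype(int); r,g,b=px[...,0],px[...,1],px[...,2]
    rr=np.hypot(P[...,0]-C[0],P[...,1]-C[1]); A=np.degrees(np.arctan2(P[...,1]-C[1],P[...,0]-C[0]))%360
    o=ok&(r>100)&(b<90)&(g<.75*r)&(P[...,2]>.035)&(P[...,2]<.067)&(rr>.1)&(rr<.135)
    if o.any(): print(n,'orange',o.sum(),A[o].mean())
E
```

```text
16.7 [0.48404998 0.09984038 0.27332184] [-0.27289267  0.3776422  -0.31153496] [-0.05348613 -0.06436398  0.02578878] 0.9984016158562498
scene min z [0.7 2.2 4.3] t -16.7
 x0,slope deg 1.9 1.3 yaw-ish -0.2
 cap z 82 [  2.3  -0.8 149.4]
side min z [-1.6 -0.4  2.4] t -15.1
 x0,slope deg -1.4 1.0 yaw-ish -0.2
 cap z 155 [  0.9  -0.5 149.9]
scene orange 45 112.61698060065942
side orange 8 108.7486416943824
wrist orange 150 110.5434094148365
```

View pics/s14b.png

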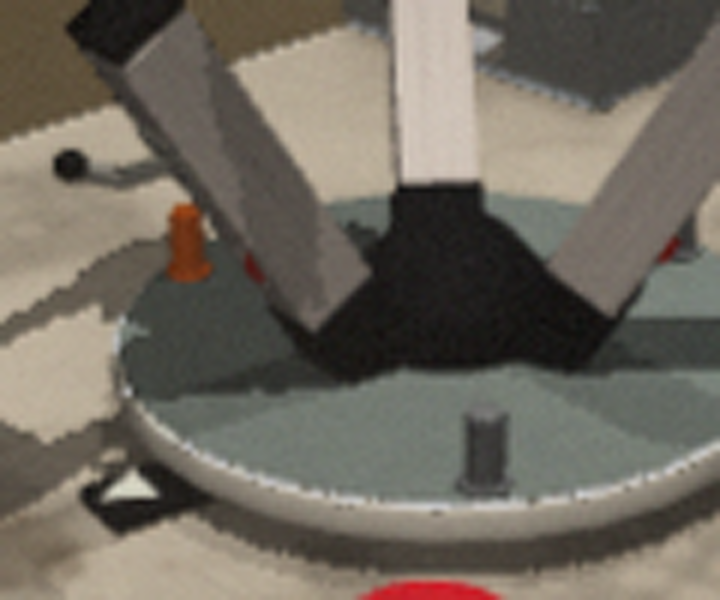

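View pics/wrist14.png

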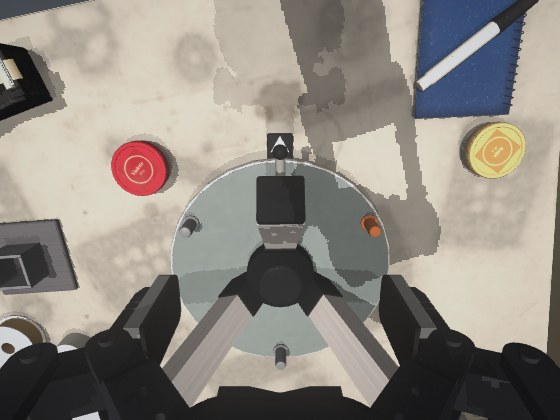

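```bash
python3 -c "
from workcell import bot
print(bot.finish_job())"
```

```text
the job is handed in; nothing more can be done
None
```

The job is handed in: the stub is over the pointer, the loose arm is seated on it hook outwards, and the red button is out through its hole. It took about 17 s of the 70 s allowed.

**What I did**
- I pinched the orange post and turned the display clockwise by about 57°.
- The moves cannot tilt the tool, so I swung the arm to about 26° in the gripper by levering its lower end against the holder's socket. I then slid it down the stub, which brought it up to the full 30°.
- I gave one last push of about 46 N along the stub, and the arm did not move. Then I let go and backed off straight up.

**Last checks**
- **Arm height:** the cap is 149.4–149.9 mm up the stub axis, where 150 mm is fully seated.
- **Lean:** within about 1.3° of the stub.
- **Sideways:** about 1 mm off the axis across the stub. In the hook direction the scene camera read +2 mm and the side camera −1 mm, a mismatch like the one they showed on the bare stub.
- **Turntable:** the wrist picture shows the arm, hook and pointer in line. The post reads 110.5° from the wrist camera, which puts the stub about 1° from the pointer. The scene and side cameras read 112.6° and 108.7° from few pixels, still within the 0.15 rad allowed.
- **Button:** it shows red outside the hole, as on the fitted arm to the right. I judged this by eye and did not measure its travel.
- **Rest of the scene:** the tins and the label roll were never touched, and the wrist force read about zero after release.

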